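# Bolt the sample lock box shut against its safety catch

### The arm

A 6-joint arm with a two-finger parallel gripper is mounted at the origin on the work surface. World frame = base frame: x ahead of the robot, y to its left, z up, the work surface at z = 0. Lengths are in m, angles in degrees, forces in N, time in s.
With the tool pointing down it reaches from about 0.25 to 0.725 m from the base axis. Payload 9.7 kg.
Tool frame: the origin (TCP) lies at the very end of the fingers, on their centre line; the grasp point (between the pads) lies grasp_offset behind it (grasp_offset is the distance from the TCP to the grasp point, in m); z points along the fingers, y is the line along which they close (so a half turn about z gives the same grasp; the last joint's range is limited). The gripper opens to 85 mm and grips with 20 to 120 N. Pads are 22 mm wide; open, the fingers measure 114 mm over their backs; the gripper's body (76 mm by 85 mm) begins 54 mm behind the grasp point. The pads swing forward as they close: fully open they stand 13 mm farther back than shut.
Start: joints at [-74.026, 4.979, 10.078, 95.1, 0, 90], TCP at [0.151, -0.529, 0.231] pointing down, gripper open.
Joint ranges: [-179.16, 179.16], [-48.56, 103.87], [-65.8, 70.77], [-126.05, 130.52], [-82.76, 87.17], [-180, 180]. Speed limits (degrees/s): [127.2, 127.2, 147.25, 180, 180, 180].

### API

Orientations are given as [roll, pitch, yaw] about the fixed x, y, z axes, in that order (R = Rz(yaw) Ry(pitch) Rx(roll)).
In Python, from workcell import get_obs, camera, calibration, job_done, recognise, cut_out, mark_of, grasp_offset gives the robot as it stands.
- The arm moves only by the tool servo_tool, never from a script. Its argument "moves" is a list of rows, each a list of 3 entries, a list of its own where there are three numbers: the turn, a rotation vector about the tool's x, y, z in degrees, then the shift along the tool's x, y, z in m, then the opening in per cent of the stroke, from 0 (shut) to 100 (fully open). In form: [[[ax, ay, az], [x, y, z], claw], ...]. A call has 1 to 12 rows; each row shifts and turns the commanded pose from where the row before left it, along the tool's axes as they then stand; what a row does not reach is not made up. A row lasts 1/10 s, in which the tool goes at most 50 mm and 8.59 degrees, less where a joint would pass 70% of its speed; a pose out of reach is approached as far as the arm can. A call is refused whole if a number of a shift passes 0.05 or a number of a turn 8.59, either way. A call with a gripper value outside its range is refused whole. The fingers move at their own pace and stop on an object; "force" is the grip in N (left out, the last holds). Time passes only in rows, so rows that do not move let the fingers close. It gives the time, the measured TCP pose, the force, the opening and the grip force at its end, in the units of the state.
- get_obs(): the state, without advancing time (a new reading comes with each control period).
- camera(name): name is "side" or "top" or "wrist"; returns (picture, depth): 420x560x3 uint8, red, green, blue; 420x560 float32, m along the optical axis (not along the pixel's ray), 0 where there is no reading.
- calibration(name): a dict with "camera_matrix" (3x3 intrinsics, pixels), "R" (3x3) and "t" (3): a world point X has camera coordinates R X + t. Camera axes: x right, y down, z forward; pixel columns grow to the right and rows downward; lengths in m; the calibration is good to about 2 mm. A picture is of the moment at which its call begins: read the wrist's pose just before it. calibration takes no time and is no camera call; for the wrist camera it gives the pose at the moment of the call.
- job_done(): hands the job in; it is judged then, once.
Trained networks look in the newest picture that a camera, given by its name, has taken for a name from the list of things; names that differ only in an ending like _2 or _b are one class to them, and where a whole thing is asked for, a point or a joint stands for the part that bears it (a point fixed in the world has none). Each returns a list of dicts, best first, with "score" (0 to 1); they miss things now and then, are a little off and sometimes report something else, mostly with a low value. They report only what shows in the picture. A call takes as long as a camera call.
- recognise(name, camera): "xyz" ([x, y, z] in m, in the coordinates of the camera as it stood for that picture, good to about 4 mm: the middle of the surface that is visible of it).
- cut_out(name, camera): "mask" (420x560 bool, what is visible of it).
- mark_of(name, camera): "xyz" ([x, y, z] in m, in the coordinates of the camera as it stood for that picture, good to about 4 mm: a listed point, or the origin of a listed thing).
The state is a dict: "time": time; "q": joint angles; "qd": joint speeds; "joint_efforts": joint torques, N m; "ee_pos": TCP position; "tcp_rot": TCP orientation; "wrist_force": force on the tool from outside, world axes, zero at the start; "torque": the same for the moment, N m; "opening": finger opening in m; "grasp_force": force on a finger pad.
Only numpy, scipy, OpenCV 4.12 (cv2) and the standard library are available. Lean on these libraries where they do the work, as an engineer would, in place of code of your own. Each camera call takes 0.05 s, during which the arm holds its last target. There are 200 camera calls.

### The job

Lock the small compartment of the sample box on the bench: press the long spring safety catch down with one fingertip and, while it stays down, push the bolt's upright lug with the other finger until the bolt is fully home in its keeper, then let the catch spring up behind it before letting go of the lug, so that the bolt stays home by itself. The bolt is only pushed, never gripped between the fingers. Leave the bottle, the vial, the tip box and the tube rack standing where they are, and finish clear of everything.

Things in the scene. Friction and masses are not known exactly. Their poses are not given: they have to be found in the camera images.
- lock_box: Blue sample box, grey deck on top, 200 mm (its x) by 300 mm (its y), fixed to the bench, flat top 85 mm above the bench. Origin: centre of its underside; z up. 'Box frame' below means this frame; heights are above the box's top. On top: a steel bolt along y at x -30 mm and, beside it, a long catch plate at x +30 mm. The bolt locks the blue compartment lid (the +y part of the top) by sliding towards box +y.
- keeper (a point): Keeper on the compartment lid that the bolt enters: a bridge 27 mm wide (box x), 10 mm long, 18 mm high. Point: at the box's top under it, box frame x -30, y +64 mm. Two equal bridges at y -80 and +40 guide the bolt, a 12 mm rod whose axis is 8 mm high.
- bolt_arm (a point): Flat side arm of the bolt, reaching under and across towards the catch: 44 mm (box x, from -32 to +12) by 18 mm (box y), its upper face 18 mm high. Point: centre of that face, box frame x -10, y -37 mm with the bolt drawn; it moves with the bolt. A fingertip must pass above it.
- bolt_lug: Upright flat steel lug on the bolt, 28 mm wide (box x), 8 mm thick (box y), its top 50 mm high: the only tall thing on the bolt. Origin: centre of its top edge, box frame x -30, y -5 mm with the bolt drawn, y +27 with it home; axes as the box's. Push its -y face, towards box +y.
- catch_pad: Long flat metal touch plate of the spring safety catch, 30 mm wide (box x), 100 mm long (box y -50 to +50), 6 mm thick. Origin: centre of its upper face, box frame x +30, y 0, 30 mm high while up, 22 mm fully down; axes as the box's. A fingertip may slide along it while pressing. Nothing between plate and lug (centres 60 mm apart in x) is over 18 mm high.
- bolt (a joint): Travel of the bolt in m: 0 drawn (start), 0.032 fully home at its stop. A spring pulls it back with 2 N at 0, 3.3 N at home. The catch's tooth stops it at 0.002 unless the catch is down. From 0.028 on, the tooth can rise behind the bolt's side arm when the catch is let up, and the bolt then rests at about 0.028; let go before that, it springs back.
- catch (a joint): Travel of the catch in m: 0 up, 0.008 fully down (straight down). The bolt is free of its tooth from about 0.006. A spring pushes it up with 3 N at 0, 6 N fully down. It cannot rise while the bolt's side arm is over its tooth.
- tip_box: Bystander: closed pipette-tip box, 117 x 82 mm, 62 mm high, loose on the bench near the lock box. Origin: centre of its underside.
- tube_rack: Bystander: dark purple rack of small tubes, 100 x 110 mm, 60 mm high, loose on the bench. Origin: centre of its underside.
- bottle: Bystander: amber bottle, 64 mm diameter, 150 mm high, loose on the bench. Origin: centre of its underside.
- vial: Bystander: small glass vial, 26 mm diameter, 45 mm high, standing loose on the compartment lid of the lock box, near its +x, +y corner. Origin: centre of its underside.

How it is judged:
By the outcome, as a careful person would: the job done as asked, in the order asked, and still so for the second after the job is handed in, with the robot touching nothing.
It also fails if it takes over 37 s, if anything falls off the work surface, if the arm or the gripper's body presses on something with over 40 N, if the wrist force passes 120 N, or if a joint passes its speed limit or range.

## Working session

There is one attempt and no reset: what is moved stays moved. The work goes in short steps, Python scripts to look and compute and a tool call to move; the robot and the scene stay as the last step left them, time stands still between calls to the robot, and variables do not carry over. Pictures are saved under pics/ and viewed, at most 10 in all, crops included, and the job is handed in when it is done.

Besides the shell and the picture viewer there is one more tool, called as name([rows], argument=value, ...), one row to a line, values as JSON. servo_tool: Moves the arm, as the interface text tells. Its arguments: {"type":"object","properties":{"moves":{"type":"array"},"force":{"type":"number"}},"required":["moves"]}

```bash
ls; mkdir -p pics
cat > h.py <<'E'
from workcell import *
import numpy as np, cv2
def w(name,p):
    c=calibration(name); return np.array(c["R"]).T@(np.array(p)-np.array(c["t"]))
E
python3 - <<'E'
from h import *
o=get_obs(); print(o["time"],o["ee_pos"],o["tcp_rot"],o["opening"],grasp_offset)
for cam in("top","side"):
    p,d=camera(cam); cv2.imwrite(f"pics/{cam}0.png",p[:,:,::-1])
    for n in("lock_box","keeper","bolt_arm","bolt_lug","catch_pad","tip_box","tube_rack","bottle","vial"):
        r=mark_of(n,cam)
        print(cam,n,[(np.round(w(cam,x["xyz"]),4).tolist(),round(x["score"],2)) for x in r[:2]])
print(get_obs()["time"])
a=np.hstack([cv2.imread("pics/top0.png"),cv2.imread("pics/side0.png")])
cv2.imwrite("pics/both.png",cv2.resize(a,(800,300)))
E
```

```text
pics
0.0 [ 0.15129014 -0.5285362   0.23057317] [-1.79923178e+02 -2.18828639e-04  1.59728001e+01] 0.08548525414310489 0.0187
top lock_box [([0.5478, -0.0778, 0.116], 0.71), ([0.5218, -0.0933, 0.0031], 0.6)]
top keeper [([0.4643, -0.0557, 0.0887], 0.83), ([0.7087, -0.0166, 0.0009], 0.56)]
top bolt_arm [([0.5356, -0.1315, 0.1046], 0.98)]
top bolt_lug [([0.4998, -0.1126, 0.137], 0.65)]
top catch_pad [([0.5439, -0.0768, 0.1153], 0.62)]
top tip_box [([0.711, -0.0174, 0.001], 0.68)]
top tube_rack [([0.6498, -0.3227, 0.0025], 0.87)]
top bottle [([0.416, 0.1393, -0.002], 0.9)]
top vial [([0.5226, 0.0298, 0.0852], 0.52)]
side lock_box [([0.529, -0.0927, 0.0005], 0.83)]
side keeper [([0.4687, -0.0537, 0.0843], 0.98)]
side bolt_arm [([0.5374, -0.1316, 0.1054], 0.59), ([0.4633, -0.0528, 0.0827], 0.49)]
side bolt_lug [([0.4992, -0.1161, 0.1359], 0.64)]
side catch_pad [([0.5441, -0.0802, 0.1166], 0.76), ([0.7088, -0.0159, 0.0026], 0.42)]
side tip_box [([0.7072, -0.0158, 0.0017], 0.93)]
side tube_rack [([0.6446, -0.3223, 0.001], 0.89)]
side bottle [([0.4162, 0.137, 0.0037], 0.76), ([0.4653, -0.0566, 0.087], 0.51)]
side vial [([0.5198, 0.0305, 0.0865], 0.55)]
1.0
```

View pics/both.png

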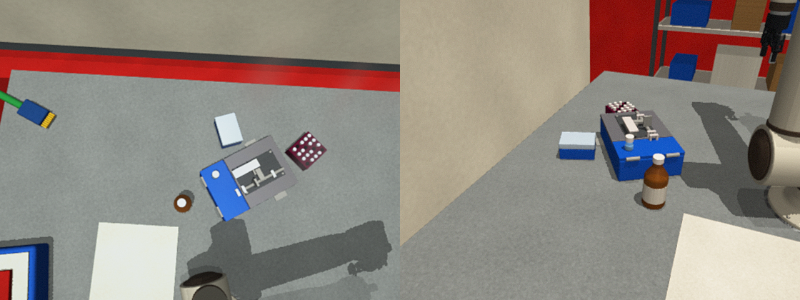

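```bash
cat >> h.py <<'E'
def fit(P,Q):
    P=np.array(P)/1000;Q=np.array(Q);p=P.mean(0);q=Q.mean(0);a=P-p;b=Q-q
    th=np.arctan2((a[:,0]*b[:,1]-a[:,1]*b[:,0]).sum(),(a*b).sum())
    R=np.array([[np.cos(th),-np.sin(th)],[np.sin(th),np.cos(th)]])
    return np.degrees(th),R,q-R@p,(Q-(P@R.T+q-R@p))
E
python3 - <<'E'
from h import *
P=[(-30,64),(-30,64),(-10,-37),(-10,-37),(-30,-5),(-30,-5),(30,0),(30,0),(0,0)]
Q=[(.4643,-.0557),(.4687,-.0537),(.5356,-.1315),(.5374,-.1316),(.4998,-.1126),(.4992,-.1161),(.5439,-.0768),(.5441,-.0802),(.529,-.0927)]
th,R,t,e=fit(P,Q); print(th,t,np.round(e*1000,1).tolist())
o=get_obs(); g=t+R@[0,-.035]; d=g-o["ee_pos"][:2]
print(g,"turn z",o["tcp_rot"][2]-(90+th),"shift in tool x,y after turning (box y,x)",(R.T@d)[::-1])
E
```

```text
31.72561470787634 [ 0.52368706 -0.09402858] [[-0.2, -0.3], [4.2, 1.7], [1.0, -0.7], [2.8, -0.8], [-1.0, 1.5], [-1.6, -2.0], [-5.3, 1.5], [-5.1, -1.9], [5.3, 1.3]]
[ 0.54209188 -0.12379874] turn z -105.75294806099252 shift in tool x,y after turning (box y,x) [0.13901495 0.54530088]
```

servo_tool([
  [[0,0,-8.5],[0,0,0],54],
  [[0,0,-8.5],[0,0,0],54],
  [[0,0,-8.5],[0,0,0],54],
  [[0,0,-8.5],[0,0,0],54],
  [[0,0,-8.5],[0,0,0],54],
  [[0,0,-8.5],[0,0,0],54],
  [[0,0,-8.5],[0,0,0],54],
  [[0,0,-8.5],[0,0,0],54],
  [[0,0,-8.5],[0,0,0],54],
  [[0,0,-8.5],[0,0,0],54],
  [[0,0,-8.5],[0,0,0],54],
  [[0,0,-4],[0,0,0],54],
])

```text
time: 2.2
ee_pos: [0.1513, -0.5287, 0.2313]
tcp_rot: [180.0, -0.0, 113.8]
wrist_force: [-0.3, -0.9, -0.4]
opening: 0.0459
grasp_force: 0.0
```

servo_tool([
  [[0,0,0],[0.0115,0.045,0],54],
  [[0,0,0],[0.0115,0.045,0],54],
  [[0,0,0],[0.0115,0.045,0],54],
  [[0,0,0],[0.0115,0.045,0],54],
  [[0,0,0],[0.0115,0.045,0],54],
  [[0,0,0],[0.0115,0.045,0],54],
  [[0,0,0],[0.0115,0.045,0],54],
  [[0,0,0],[0.0115,0.045,0],54],
  [[0,0,0],[0.0115,0.045,0],54],
  [[0,0,0],[0.0115,0.045,0],54],
  [[0,0,0],[0.0115,0.045,0],54],
  [[0,0,0],[0.0115,0.045,0],54],
])

```text
time: 3.4
ee_pos: [0.5931, -0.1856, 0.2314]
tcp_rot: [180.0, 0.0, 113.5]
wrist_force: [0.6, -1.6, 0.6]
opening: 0.0462
grasp_force: 0.0
```

Run:
```python
from h import *
o=get_obs(); print(o["time"],o["ee_pos"],o["tcp_rot"])
p,d=camera("wrist"); cv2.imwrite("pics/w1.png",p[:,:,::-1])
for n in("lock_box","keeper","bolt_arm","bolt_lug","catch_pad","vial"):
    r=mark_of(n,"wrist"); print(n,[(np.round(w("wrist",x["xyz"]),4).tolist(),round(x["score"],2)) for x in r[:2]])
    if n in("bolt_lug","catch_pad","bolt_arm"):
        m=cut_out(n,"wrist")
        if m:
            m=m[0]["mask"]; v,u=np.where(m&(d>0)); c=calibration("wrist");K=np.array(c["camera_matrix"])
            z=d[v,u]; X=np.c_[(u-K[0,2])/K[0,0]*z,(v-K[1,2])/K[1,1]*z,z]; W=(X-c["t"])@np.array(c["R"])
            h={"bolt_lug":.135,"catch_pad":.115,"bolt_arm":.103}[n]; s=W[abs(W[:,2]-h)<.005]
            if len(s)>20:
                r=cv2.minAreaRect((s[:,:2]*1000).astype(np.float32)); print("  rect mm",r,len(s),np.median(s[:,2]))
```

```text
3.4 [ 0.59307152 -0.18559201  0.23135348] [1.79985476e+02 1.84353181e-02 1.13482579e+02]
lock_box [([0.5217, -0.0927, 0.0004], 0.67)]
keeper [([0.4615, -0.0609, 0.0859], 0.81)]
bolt_arm [([0.5359, -0.128, 0.1], 0.55)]
  rect mm ((532.4486083984375, -142.3843536376953), (51.200103759765625, 159.67752075195312), 34.300270080566406) 2412 0.1005247041221335
bolt_lug [([0.496, -0.1158, 0.1343], 0.59)]
  rect mm ((497.9996032714844, -118.52861785888672), (27.601478576660156, 8.177332878112793), 30.36932373046875) 458 0.1363651789805442
catch_pad [([0.5422, -0.0846, 0.119], 0.72)]
  rect mm ((546.7089233398438, -83.79155731201172), (30.081615447998047, 99.6725082397461), 30.873815536499023) 5055 0.11659936062306689
vial []
```

View pics/w1.png

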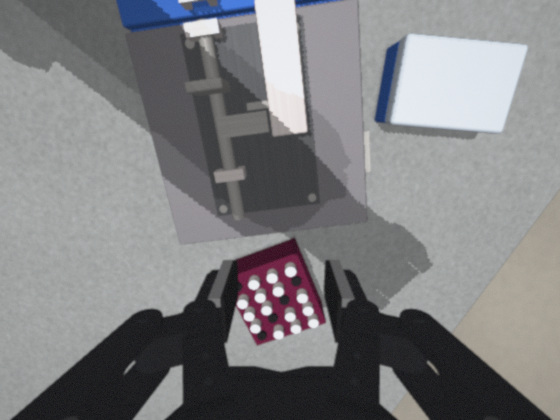

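servo_tool([
  [[0,0,-7.4],[0,0,0],54],
  [[0,0,0],[0.042,-0.009,0],54],
  [[0,0,0],[0.042,-0.0085,0],54],
  [[2,0,0],[0,0,0],54],
  [[0,0,0],[0,0,0.03],54],
  [[0,0,0],[0,0,0.03],54],
  [[0,0,0],[0,0,0.03],54],
  [[0,0,0],[0,0,0.01],54],
  [[0,0,0],[0,0,0],54],
  [[0,0,0],[0,0,0],54],
])

```text
time: 4.9
ee_pos: [0.5311, -0.1262, 0.1329]
tcp_rot: [-178.1, 0.1, 120.8]
wrist_force: [0.6, -1.1, -0.0]
opening: 0.046
grasp_force: 0.0
```

Run:
```python
from h import *
o=get_obs(); print(o["time"],o["ee_pos"],o["tcp_rot"],o["wrist_force"],o["torque"])
a=np.radians(30.9);R=np.array([[np.cos(a),-np.sin(a)],[np.sin(a),np.cos(a)]])
print("box xy of tcp",R.T@(o["ee_pos"][:2]-np.array([.5210,-.0992])))
p,d=camera("wrist"); cv2.imwrite("pics/w2.png",p[:,:,::-1])
```

```text
4.9 [ 0.53108364 -0.12617109  0.13287508] [-1.78063878e+02  6.72223521e-02  1.20848183e+02] [ 0.61789616 -1.07470165 -0.03141074] [ 0.01556329 -0.06766345  0.02176646]
box xy of tcp [-0.00519835 -0.02832131]
```

View pics/w2.png

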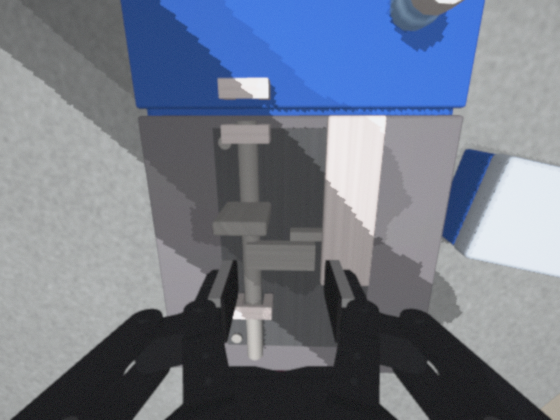

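servo_tool([
  [[0,0,0],[0,0.005,0],54],
  [[0,0,0],[0,0,0.006],54],
  [[0,0,0],[0,0,0.006],54],
  [[0,0,0],[0,0,0.003],54],
  [[0,0,0],[0,0,0],54],
  [[0,0,0],[0,0,0],54],
])

```text
time: 5.55
ee_pos: [0.5343, -0.1235, 0.1161]
tcp_rot: [-178.0, -0.0, 120.9]
wrist_force: [0.0, -0.7, 0.3]
opening: 0.046
grasp_force: 0.0
```

servo_tool([
  [[0,0,0],[0,0,0.002],54],
  [[0,0,0],[0,0,0],54],
  [[0,0,0],[0,0,0],54],
])

```text
time: 5.85
ee_pos: [0.5344, -0.1235, 0.1142]
tcp_rot: [-178.0, 0.0, 120.9]
wrist_force: [-0.0, -0.0, -1.0]
opening: 0.0461
grasp_force: 0.0
```

servo_tool([
  [[0,0,0],[0,0,0.002],54],
  [[0,0,0],[0,0,0],54],
  [[0,0,0],[0,0,0],54],
])

```text
time: 6.15
ee_pos: [0.5345, -0.1236, 0.1125]
tcp_rot: [-178.0, 0.0, 120.9]
wrist_force: [0.2, -0.7, 3.4]
opening: 0.0463
grasp_force: 1.5
```

servo_tool([
  [[0,0,0],[0,0,0.003],54],
  [[0,0,0],[0,0,0],54],
  [[0,0,0],[0,0,0],54],
])

```text
time: 6.45
ee_pos: [0.5345, -0.1236, 0.1094]
tcp_rot: [-178.0, 0.0, 120.9]
wrist_force: [1.2, 0.8, 5.6]
opening: 0.046
grasp_force: 2.0
```

servo_tool([
  [[0,0,0],[0,0,0.002],54],
  [[0,0,0],[0,0,0],54],
  [[0,0,0],[0,0,0],54],
])

```text
time: 6.75
ee_pos: [0.5344, -0.1236, 0.1073]
tcp_rot: [-178.0, 0.0, 120.9]
wrist_force: [2.3, 0.9, 5.5]
opening: 0.0457
grasp_force: 2.4
```

servo_tool([
  [[0,0,0],[0,0,0.002],54],
  [[0,0,0],[0,0,0],54],
  [[0,0,0],[0,0,0],54],
])

```text
time: 7.05
ee_pos: [0.5344, -0.1236, 0.1055]
tcp_rot: [-178.0, 0.0, 120.9]
wrist_force: [2.6, -0.1, 5.5]
opening: 0.0458
grasp_force: 2.8
```

Run:
```python
from h import *
o=get_obs(); print(o["time"],o["ee_pos"],o["wrist_force"],o["torque"])
a=np.radians(30.9);R=np.array([[np.cos(a),-np.sin(a)],[np.sin(a),np.cos(a)]])
print("box xy of tcp",R.T@(o["ee_pos"][:2]-np.array([.5210,-.0992])), "torque box", R.T@o["torque"][:2])
p,d=camera("wrist"); cv2.imwrite("pics/w3.png",p[:,:,::-1])
```

```text
7.05 [ 0.53443305 -0.12364479  0.10550375] [ 2.60351678 -0.10903293  5.48322238] [ 0.20227761 -0.65626798 -0.00807753]
box xy of tcp [-0.00102698 -0.02787364] torque box [-0.16345336 -0.66699842]
```

View pics/w3.png

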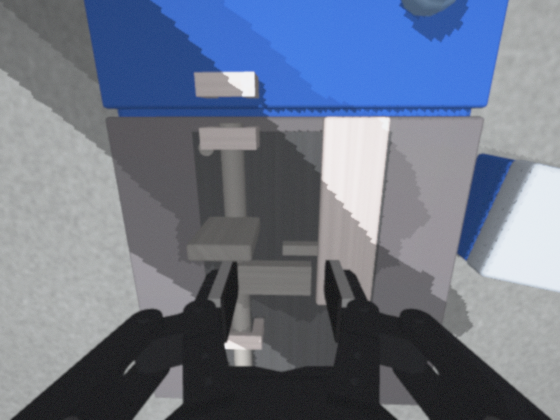

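servo_tool([
  [[0,0,0],[0,0,0.001],54],
  [[0,0,0],[0,0,0],54],
  [[0,0,0],[0,0,0],54],
])

```text
time: 7.4
ee_pos: [0.5346, -0.1237, 0.1053]
tcp_rot: [-178.1, 0.1, 120.9]
wrist_force: [0.8, 0.6, 10.8]
opening: 0.0461
grasp_force: 5.2
```

servo_tool([
  [[0,0,0],[0.004,0,0],54],
  [[0,0,0],[0.003,0,0],54],
  [[0,0,0],[0.003,0,0],54],
  [[0,0,0],[0,0,0],54],
  [[0,0,0],[0,0,0],54],
])

```text
time: 7.9
ee_pos: [0.5297, -0.1159, 0.1054]
tcp_rot: [-178.1, 0.2, 120.8]
wrist_force: [1.8, -2.8, 8.6]
opening: 0.0462
grasp_force: 4.9
```

servo_tool([
  [[0,0,0],[0.003,0,0],54],
  [[0,0,0],[0.003,0,0],54],
  [[0,0,0],[0.003,0,0],54],
  [[0,0,0],[0,0,0],54],
])

```text
time: 8.3
ee_pos: [0.5253, -0.1085, 0.1054]
tcp_rot: [-178.1, 0.2, 120.8]
wrist_force: [4.0, -5.8, 9.5]
opening: 0.0461
grasp_force: 5.7
```

servo_tool([
  [[0,0,0],[0.003,0,0],54],
  [[0,0,0],[0.003,0,0],54],
  [[0,0,0],[0.003,0,0],54],
  [[0,0,0],[0.003,0,0],54],
  [[0,0,0],[0,0,0],54],
])

```text
time: 8.8
ee_pos: [0.5191, -0.0982, 0.1054]
tcp_rot: [-178.1, 0.2, 120.8]
wrist_force: [3.9, -6.5, 9.2]
opening: 0.0457
grasp_force: 5.9
```

Run:
```python
from h import *
o=get_obs(); print(o["time"],o["ee_pos"])
a=np.radians(30.9);R=np.array([[np.cos(a),-np.sin(a)],[np.sin(a),np.cos(a)]])
print("box xy of tcp",R.T@(o["ee_pos"][:2]-np.array([.5210,-.0992])), "F box", R.T@o["wrist_force"][:2],o["wrist_force"][2])
p,d=camera("wrist"); cv2.imwrite("pics/w4.png",p[:,:,::-1])
```

```text
8.8 [ 0.51911281 -0.09823742  0.10541192]
box xy of tcp [-0.001125   0.0017951] F box [-0.01106937 -7.51630197] 9.217636480431604
```

View pics/w4.png

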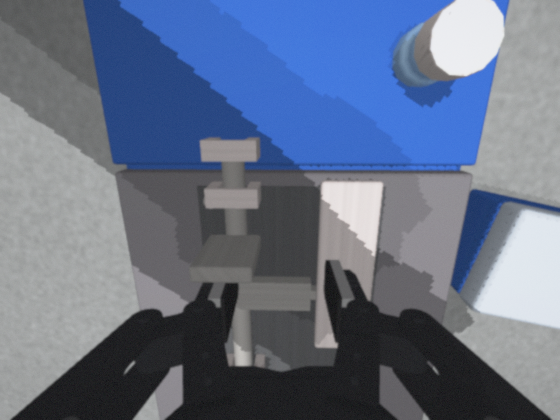

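servo_tool([
  [[0,0,0],[0.003,0,0],54],
  [[0,0,0],[0.003,0,0],54],
  [[0,0,0],[0.002,0,0],54],
  [[0,0,0],[0,0,0],54],
  [[0,0,0],[0,0,0],54],
])

```text
time: 9.35
ee_pos: [0.515, -0.0915, 0.1054]
tcp_rot: [-178.1, 0.2, 120.8]
wrist_force: [2.6, -6.9, 9.5]
opening: 0.0462
grasp_force: 5.9
```

servo_tool([
  [[0,0,0],[0.002,0,0],54],
  [[0,0,0],[0,0,0],54],
  [[0,0,0],[0,0,0],54],
])

```text
time: 9.65
ee_pos: [0.5141, -0.0898, 0.1054]
tcp_rot: [-178.1, 0.2, 120.8]
wrist_force: [4.6, -6.6, 9.1]
opening: 0.0459
grasp_force: 5.8
```

servo_tool([
  [[0,0,0],[0.002,0,0],54],
  [[0,0,0],[0,0,0],54],
  [[0,0,0],[0,0,0],54],
])

```text
time: 9.95
ee_pos: [0.513, -0.0881, 0.1054]
tcp_rot: [-178.1, 0.2, 120.8]
wrist_force: [2.9, -7.2, 9.7]
opening: 0.046
grasp_force: 5.8
```

servo_tool([
  [[0,0,0],[0.002,0,0],54],
  [[0,0,0],[0,0,0],54],
  [[0,0,0],[0,0,0],54],
])

```text
time: 10.25
ee_pos: [0.5125, -0.0872, 0.1054]
tcp_rot: [-178.1, 0.3, 120.8]
wrist_force: [6.2, -12.4, 6.0]
opening: 0.0458
grasp_force: 9.9
```

servo_tool([
  [[0,0,0],[0.002,0,0],54],
  [[0,0,0],[0,0,0],54],
  [[0,0,0],[0,0,0],54],
])

```text
time: 10.55
ee_pos: [0.5124, -0.087, 0.1055]
tcp_rot: [-178.0, 0.6, 120.8]
wrist_force: [10.3, -21.2, 3.9]
opening: 0.0463
grasp_force: 14.2
```

servo_tool([
  [[0,0,0],[-0.0015,0,0],54],
  [[0,0,0],[0,0,-0.004],54],
  [[0,0,0],[0,0,-0.004],54],
  [[0,0,0],[0,0,-0.004],54],
  [[0,0,0],[0,0,-0.004],54],
  [[0,0,0],[0,0,0],54],
  [[0,0,0],[0,0,0],54],
])

```text
time: 11.25
ee_pos: [0.5124, -0.0868, 0.1194]
tcp_rot: [-177.9, 0.3, 120.8]
wrist_force: [10.2, -14.4, -6.1]
opening: 0.0462
grasp_force: 9.0
```

```bash
cat > m.py <<'E'
from h import *
import sys
o=get_obs(); print(o["time"],o["ee_pos"],o["tcp_rot"])
a=np.radians(30.9);R=np.array([[np.cos(a),-np.sin(a)],[np.sin(a),np.cos(a)]]);t=np.array([.5210,-.0992])
print("box tcp",R.T@(o["ee_pos"][:2]-t),"F box",R.T@o["wrist_force"][:2],o["wrist_force"][2])
p,d=camera("wrist"); cv2.imwrite(f"pics/{sys.argv[1]}.png",p[:,:,::-1])
c=calibration("wrist");K=np.array(c["camera_matrix"])
for n in("bolt_lug","catch_pad"):
    m=cut_out(n,"wrist")
    if not m: print(n,"none"); continue
    v,u=np.where(m[0]["mask"]&(d>0)); z=d[v,u]
    W=(np.c_[(u-K[0,2])/K[0,0]*z,(v-K[1,2])/K[1,1]*z,z]-c["t"])@np.array(c["R"])
    s=W[abs(W[:,2]-{"bolt_lug":.136,"catch_pad":.112}[n])<.007]
    B=(s[:,:2]-t)@R*1000
    if len(s): print(n,len(s),"z",np.median(s[:,2]),"box rect",cv2.minAreaRect(B.astype(np.float32)))
E
python3 m.py w5
```

```text
11.25 [ 0.51238245 -0.08680562  0.11940487] [-177.92834486    0.29989976  120.82060911]
box tcp [-0.00102939  0.01506065] F box [  1.39312781 -17.59326211] -6.147193746382579
bolt_lug 1110 z 0.13568211664012875 box rect ((-26.663318634033203, 28.79446792602539), (8.664715766906738, 27.692481994628906), 89.28258514404297)
catch_pad 5186 z 0.11602336575929645 box rect ((33.02459716796875, 1.5601234436035156), (30.169635772705078, 100.23158264160156), 0.047828227281570435)
```

servo_tool([
  [[0,0,0],[-0.002,0,0],54],
  [[0,0,0],[-0.003,0,0],54],
  [[0,0,0],[-0.005,0,0],54],
  [[0,0,0],[-0.01,0,-0.005],54],
  [[0,0,0],[0,0,-0.02],54],
  [[0,0,0],[0,0,-0.04],54],
  [[0,0,0],[0,0,-0.04],54],
  [[0,0,0],[-0.02,0,-0.02],54],
  [[0,0,0],[-0.03,0,0],54],
  [[0,0,0],[0,0,0],54],
  [[0,0,0],[0,0,0],54],
])

```text
time: 12.5
ee_pos: [0.5508, -0.1427, 0.2448]
tcp_rot: [-178.0, -0.1, 120.8]
wrist_force: [-0.5, 1.8, -0.3]
opening: 0.046
grasp_force: 0.0
```

```bash
python3 m.py w6
```

```text
12.5 [ 0.5508191  -0.14272642  0.2447774 ] [-1.77959024e+02 -6.50131920e-02  1.20817193e+02]
box tcp [ 0.00323412 -0.05266183] F box [0.49885163 1.81315449] -0.2633553741327976
bolt_lug 336 z 0.13608628418887808 box rect ((-27.21923828125, 22.486621856689453), (28.194477081298828, 7.09209680557251), 0.020954182371497154)
catch_pad 3798 z 0.11613434734342469 box rect ((32.83122253417969, 2.1886940002441406), (30.031160354614258, 99.15252685546875), 0.10538354516029358)
```

View pics/w6.png

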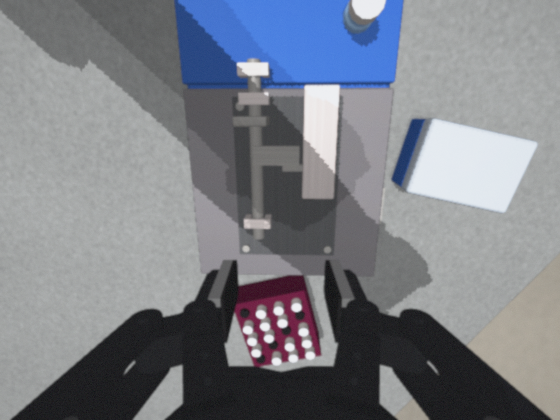

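The picture shows the bolt latched: the lug is at about (250,122), the rod runs through the keeper at (253,70), and the catch plate is up. The vial and tip box are still standing where they were, and the gripper is clear.

```bash
python3 -c "
from workcell import *
print(job_done())"
```

```text
the job is handed in; nothing more can be done
None
```

The compartment is locked: the bolt was pushed to its stop, the catch sprang up behind it, the bolt now stays in its keeper by itself, and the arm finished clear at 12.5 s with the job handed in.

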